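# Unclip the dish cover and hang it in the cubby

## Task

Take the white clip-on cover off the grey proofing dish by pinching its two upright side tabs together, and hang it by the loop at its end on the hook deep inside the low steel cubby: tilt it, loop end up, to get it under the cubby's front lip and over the upturned hook tip. Let go so that it hangs straight down and still from the hook. Leave the dish standing where it is, and do not shift the other things on the counter.

Things in the scene. Friction and masses are not known exactly. Their poses are not given: they have to be found in the camera images.
- cover: White plastic clip-on cover lying on the dish. Plate 158 x 100 x 5 mm with two upright tabs near one end and a hanging loop beyond the other; about 135 g (varies). Origin on the plate's underside; x from tabs to loop, y across, z out of its top face. Plate spans x -78 to 80 mm, tabs centred at x = -40, loop's end at x = 117.5 mm; centre of mass near x = 0.
- cover_grip (a point): Point between the two tabs, 16 mm above the plate's top; axes as the cover. The tabs are upright paddles 30 mm long in x, rising 32 mm above the plate's top, outer faces 62 mm apart in y (48 mm fully pinched). Pinched from above, the fingertips stand over the plate and must stay above its top. Squeeze on while lifting. The plate ends 38 mm behind this point.
- cover_eye (a point): Centre of the loop's opening, 136 mm ahead (x) of the tabs' middle, 3.5 mm above the plate's underside; axes as the cover. The loop is a 7 mm round bar in the plane of the plate. Opening 30 mm along x (the bar's inner edge 14.5 mm, its outer edge 21.5 mm beyond this point), 29 mm across y, narrowing to about 14 mm at the outer end.
- tab_left (a joint): how far (m) the tab on the cover's +y side is pressed in towards the middle: 0 free, 0.007 at its stop, cover freed from 0.004 on, best fully in; sprung, about 5 N at the stop
- tab_right (a joint): the same for the tab on the cover's -y side
- dish_rim (a point): Centre of the top rim of the grey ceramic dish, 60 mm above the counter. Open box 152 (x) x 96 (y) x 60 mm, about 1.3 kg, loose. The cover lies on the rim with its axes along the dish's; claws under the tabs, reaching 12 mm below the plate, catch under ledges inside the long sides until both tabs are pinched in.
- cubby: Low steel cubby fixed on the counter, 160 deep (x) x 220 wide (y) x 300 mm high; origin under its centre, x from its open front (robot's side, x = -80 mm) to its open back. Frame of 8 mm bars at the sides, floor 3 mm, roof of 6 mm wires, underside at z = 292. A lip hangs across the front: x -80 to -70, underside at z = 224. At the back the hook's rail, x 72 to 80, and a low strip, x 76 to 80, z 20 to 80.
- hook_tip (a point): Top of the hook's upturned tip, 241 mm above the counter, 85 mm behind the cubby's front face, mid-width, 51 mm below the roof's underside and 17 mm higher than the front lip's underside. Axes as the cubby. The hook is an 8 mm round rod: level from the back rail forwards, then turned up, the tip standing 22 mm above the level part.
- hook_seat (a point): Middle of the top of the hook's level part, where the loop's bar comes to rest: 219 mm above the counter, 35 mm behind the tip and 22 mm lower. The bar may rest anywhere between tip and rail. Axes as the cubby.
- timer: white kitchen timer, 70 x 70 x 56 mm; bystander, origin under its centre
- jar: tall closed glass jar, 84 mm across, 200 mm high; bystander, origin under its centre
- spoon_grip (a point): handle of a 240 mm bamboo spoon lying on the counter; bystander
- scraper: flat steel bowl scraper with rolled edge, 90 x 120 x 18 mm; bystander, origin under its centre
- mug: white mug, 80 mm across, 90 mm high; bystander, origin under its centre
- bowl: steel bowl, 180 mm across, 70 mm high; bystander, origin under its centre
- canister: steel canister, 90 mm across, 130 mm high; bystander, origin under its centre
There are look-alikes about, which are no part of the job. Several things have the shape of the cover; the one meant has the colours described above.

How it is judged:
On the way, in this order (a step that is already met when the one before it is completed fails the run):
1. both tabs are pinched in while the cover is still on the dish (value of joint each of tab_left, tab_right above 0.004 m and distance between cover_grip and dish_rim below 0.075 m), for 0.05 s.
2. the cover is off the dish (distance between cover_grip and dish_rim above 0.11 m), for 0.1 s.
At the end, for the whole second after the job is handed in: Cover released, hanging by its loop on the hook (loop centre 0 to 25 mm below the top of the hook's level part, within 20 mm sideways), within 0.3 rad of vertical, loop up, swinging slower than 0.6 rad/s; dish upright, within 30 mm of its start; bystanders unmoved (30 mm) (x of cover_eye in the frame of hook_seat between -0.04 and 0.045 m and y of cover_eye in the frame of hook_seat between -0.02 and 0.02 m and z of cover_eye in the frame of hook_seat between -0.025 and 0 m and height (world z) of cover_grip below 0.1 m and angle between cover_eye's own x axis and vertical below 0.3 rad and angular speed of cover below 0.6 rad/s and contact force between the fingers and cover below 0.1 N and distance of dish_rim from where it was at the start of the episode below 0.03 m and angle between dish_rim's own z axis and vertical below 0.05 rad); the robot touches nothing.
It fails at once if another thing on the counter is shifted by more than 30 mm (distance of any of timer, jar, spoon_grip, scraper, mug, bowl, canister from where it was at the start of the episode above 0.03 m).
It fails at once if the dish is shifted by more than 50 mm (distance of dish_rim from where it was at the start of the episode above 0.05 m).
It also fails if it takes over 51 s, if anything falls off the work surface, if the arm or the gripper's body presses on something with over 40 N, if the wrist force passes 120 N, or if a joint passes its speed limit or range.

## Robot

A 6-joint arm with a two-finger parallel gripper is mounted at the origin on the work surface. World frame = base frame: x ahead of the robot, y to its left, z up, the work surface at z = 0. Lengths are in m, angles in rad, forces in N, time in s.
With the tool pointing down it reaches from about 0.3 to 0.875 m from the base axis. Payload 6.4 kg.
Tool frame: the origin (TCP) lies midway between the tips of the shut fingers; the grasp point (between the pads) lies 19 mm behind it; z points along the fingers, y is the line along which they close (so a half turn about z gives the same grasp; the last joint's range is limited). The gripper opens to 85 mm and grips with 20 to 120 N. Pads are 22 mm wide; open, the fingers measure 114 mm over their backs; the gripper's body (76 mm by 85 mm) begins 54 mm behind the grasp point. The pads swing forward as they close: fully open they stand 13 mm farther back than shut.
Start: joints at [-1.458, 0.181, 1.607, -0, 1.354, -0.206], TCP at [0.18, -0.546, 0.231] pointing down, gripper open.
Joint ranges: [-2.99, 2.99], [-0.89, 2.07], [0.3, 2.58], [-1.14, 4.28], [0, 2.63], [-3.12, 3.12]. Speed limits (rad/s): [2.57, 2.57, 3.01, 3.14, 3.14, 3.14].

## Interface

Orientations are given as a unit quaternion [w, x, y, z].
In Python, from bench import status, camera, ctrl gives the robot as it stands. The module is installed in compiled form; this text tells all that it offers.
- The arm moves only by the shell command python3 -m handwheel 'ROWS'. ROWS is JSON, a list that holds one entry, the list of rows, each a list of 7 numbers: the opening, from -1 (shut) to 1 (fully open), then the shift along the tool's x, y, z in cm, then the turn, a rotation vector about the tool's x, y, z in degrees. A call has 1 to 10 rows; each row is the pose to reach, as a shift and turn from the pose commanded when the call began, along the tool's axes at that moment; what a row does not reach only later rows make up. A row lasts 1/8 s, in which the tool goes at most 62.5 mm and 10.7 degrees, less where a joint would pass 70% of its speed; a pose out of reach is approached as far as the arm can. A call with a gripper value outside its range is refused whole. The fingers move at their own pace and stop on an object; the grip force is fixed at half the most. Time passes only in rows, so rows that repeat a pose let the fingers close. It gives the time, the measured TCP pose, the force, the opening and the grip force at its end, in the units of the state.
- status.get_obs(): the state, without advancing time (a new reading comes with each control period).
- camera(name): name is "side" or "top"; returns a dict with "frame" (400x640x3 uint8, blue, green, red), "depth" (400x640 float32, m along the optical axis (not along the pixel's ray), 0 where there is no reading), "fx", "fy", "cx", "cy" (pixels), "extrinsics" (4x4, takes a point from camera to world coordinates). Camera axes: x right, y down, z forward; pixel columns grow to the right and rows downward; lengths in m; the calibration is good to about 2 mm. A picture is of the moment at which its call begins.
- ctrl.hand_in(): hands the job in; it is judged then, once.
The state is a dict: "time_s": time; "q": joint angles; "dq": joint speeds; "joint_efforts": joint torques, N m; "eef_pos": TCP position; "eef_rot": TCP orientation; "wrist_force": force on the tool from outside, world axes, zero at the start; "torque": the same for the moment, N m; "opening": opening from 0.0 (shut) to 1.0 (fully open); "grasp_force": force on a finger pad.
Only numpy, scipy, OpenCV 4.12 (cv2) and the standard library are available. Lean on these libraries where they do the work, as an engineer would, in place of code of your own. Each camera call takes 0.05 s, during which the arm holds its last target. There are 200 camera calls.

## Working session

There is one attempt and no reset: what is moved stays moved. The work goes in short steps, Python scripts to look and compute and a shell command to move; the robot and the scene stay as the last step left them, time stands still between calls to the robot, and variables do not carry over. Pictures are saved under pics/ and viewed, at most 11 in all, crops included, and the job is handed in when it is done.

```bash
mkdir -p pics
cat > h.py <<'E'
import numpy as np,cv2,pickle
def snap(n):
    from bench import camera
    c=camera(n); pickle.dump(c,open(n+'.pkl','wb')); return c
def load(n): return pickle.load(open(n+'.pkl','rb'))
def cloud(c):
    d=c['depth'];v,u=np.indices(d.shape)
    p=np.stack([(u-c['cx'])/c['fx']*d,(v-c['cy'])/c['fy']*d,d],-1)
    E=np.array(c['extrinsics']);w=p@E[:3,:3].T+E[:3,3]; w[d==0]=np.nan; return w
E
python3 - <<'E'
from h import *
for n in('top','side'):
    c=snap(n);cv2.imwrite(f'pics/{n}0.png',c['frame']);print(n,np.round(c['extrinsics'],3),c['fx'])
from bench import status;print(status.get_obs())
E
```

```text
top [[-0.022 -0.988  0.155  0.312]
 [-1.     0.022 -0.006 -0.075]
 [ 0.003 -0.155 -0.988  1.516]
 [ 0.     0.     0.     1.   ]] 391.05021207832743
side [[ 0.697  0.579 -0.423  1.24 ]
 [ 0.717 -0.561  0.414 -0.792]
 [ 0.002 -0.592 -0.806  1.575]
 [ 0.     0.     0.     1.   ]] 463.3278785875786
{'time_s': 0.1, 'q': array([-1.45830909e+00,  1.81477771e-01,  1.60790453e+00,  1.07127249e-05,
        1.35378758e+00, -2.06252320e-01]), 'dq': array([ 0.00128501, -0.00134374, -0.0021061 , -0.00147794, -0.00174009,
        0.00014298]), 'joint_efforts': array([ 5.78044364e-04, -4.45877123e+01, -3.52236307e+01, -3.05594831e-04,
        4.11580782e-03,  2.85843191e-05]), 'eef_pos': array([ 0.18017727, -0.54552446,  0.23046972]), 'eef_rot': array([-7.87500240e-04,  9.87327370e-01,  1.58694812e-01,  4.21826609e-05]), 'wrist_force': array([ 0.29163797,  1.24711417, -0.64521668]), 'torque': array([ 0.06107254, -0.06384323, -0.01084751]), 'grasp_force': 0.0, 'opening': 1.0003051929820042}
```

View pics/top0.png

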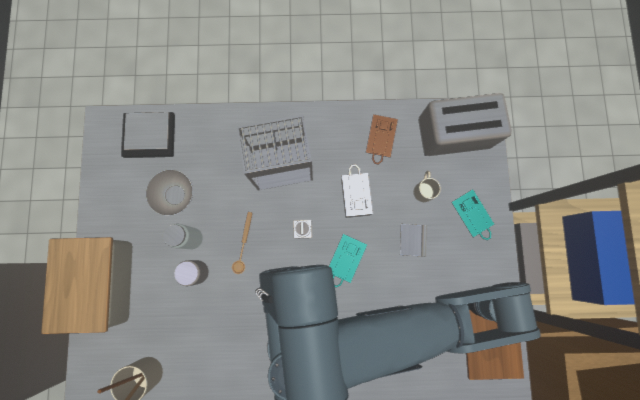

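View pics/side0.png

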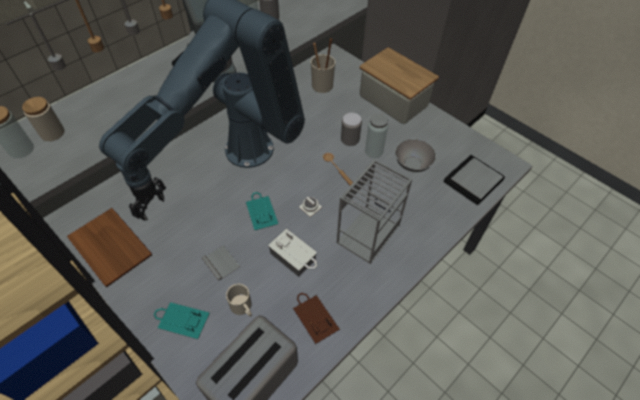

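Candidates in the top view: white cover on a grey dish (357,193), teal ones (347,258) and (472,213), a brown one (381,135), and a white loop peeking from under the arm at (262,295). The description fits (357,193); a close crop will check it.

Run:
```python
from h import *
c=load('top');f=c['frame'];s=load('side')['frame']
a=cv2.resize(f[155:225,330:400],(400,400),interpolation=cv2.INTER_CUBIC)
b=cv2.resize(s[220:290,255:325],(400,400),interpolation=cv2.INTER_CUBIC)
cc=cv2.resize(f[110:195,235:320],(400,200*2),interpolation=cv2.INTER_CUBIC)
d=cv2.resize(s[155:270,325:425],(400,400),interpolation=cv2.INTER_CUBIC)
cv2.imwrite('pics/crop1.png',cv2.resize(np.vstack([np.hstack([a,b]),np.hstack([cc,d])]),(600,600)))
w=cloud(c)
for v,u in[(295,262),(193,357),(258,347),(230,303),(240,412),(188,428),(215,370),(235,180)]:print((u,v),np.round(w[v,u],3))
```

```text
(262, 295) [0.242 0.038 0.675]
(357, 193) [ 0.556 -0.236  0.073]
(347, 258) [ 0.317 -0.195  0.015]
(303, 230) [ 0.424 -0.031  0.043]
(412, 240) [ 0.379 -0.449  0.003]
(428, 188) [ 0.581 -0.523  0.006]
(370, 215) [ 0.48  -0.292 -0.002]
(180, 235) [0.405 0.377 0.202]
```

View pics/crop1.png

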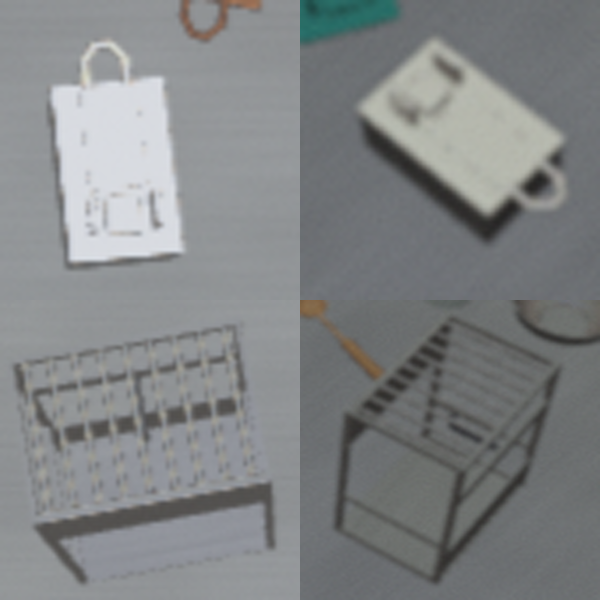

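```bash
cat >> h.py <<'E'
def rect(P):
    (c,s,a)=cv2.minAreaRect((P*1000).astype(np.float32)); return np.round(c,1),np.round(s,1),round(a,2)
E
python3 - <<'E'
from h import *
c=load('top');w=cloud(c);f=c['frame'].astype(int)
m=np.zeros(f.shape[:2],bool);m[155:225,335:380]=1
P=w[m&(w[...,2]>.045)&(f.min(2)>170)]
print(len(P),np.percentile(P[:,2],[5,50,95]));
pl=P[(abs(P[:,2]-.068)<.012)]
print(rect(pl[:,:2]),pl[:,:2].mean(0))
# pixel edge based: white mask, project to z=.065
def ray(c,u,v,z):
    E=np.array(c['extrinsics']);d=np.stack([(u-c['cx'])/c['fx'],(v-c['cy'])/c['fy'],np.ones_like(u,float)],-1)@E[:3,:3].T
    return E[:3,3]+d*((z-E[2,3])/d[...,2])[...,None]
v,u=np.nonzero(m&(f.min(2)>170))
k=np.zeros(m.shape,np.uint8);k[v,u]=1
k=cv2.morphologyEx(k,cv2.MORPH_CLOSE,np.ones((5,5)));k2=cv2.morphologyEx(k,cv2.MORPH_OPEN,np.ones((9,9)))
v,u=np.nonzero(k2);Q=ray(c,u,v,.065);print('plate px',rect(Q[:,:2]),Q.mean(0))
v,u=np.nonzero(k&~cv2.dilate(k2,np.ones((3,3))));Q=ray(c,u,v,.065);print('loop',Q.mean(0),Q[Q[:,0].argmax()])
t=P[P[:,2]>.08];print('tabs',np.round(t,3))
m[:]=0;m[100:200,230:320]=1
R=w[m&(w[...,2]>.27)&(w[...,2]<.32)];print('roof',len(R),np.median(R[:,2]),rect(R[:,:2]))
for lo,hi in((.2,.26),(.26,.285)):
  R=w[m&(w[...,2]>lo)&(w[...,2]<hi)];print(lo,len(R),rect(R[:,:2]))
s=load('side');w=cloud(s);m[:]=0;m[155:270,330:420]=1
R=w[m&(w[...,2]>.285)&(w[...,2]<.31)];print('roof side',len(R),np.median(R[:,2]),rect(R[:,:2]))
f=s['frame'].astype(int);m[:]=0;m[220:290,255:325]=1;k=(m&(f.min(2)>150)).astype(np.uint8)
k=cv2.morphologyEx(k,cv2.MORPH_CLOSE,np.ones((5,5)));k2=cv2.morphologyEx(k,cv2.MORPH_OPEN,np.ones((9,9)));v,u=np.nonzero(k2);Q=ray(s,u,v,.065);print('plate side',rect(Q[:,:2]),Q.mean(0))
E
```

```text
1103 [0.060835   0.06633589 0.07561762]
(array([ 571.5, -234.4]), array([193.1,  98.9]), 4.22) [ 0.55792799 -0.23494518]
plate px (array([ 554.3, -236.3]), array([158.3,  99.7]), 4.03) [ 0.55345114 -0.23631351  0.065     ]
loop [ 0.65484033 -0.22797431  0.065     ] [ 0.66946463 -0.23349352  0.065     ]
tabs [[ 0.529 -0.266  0.093]
 [ 0.525 -0.265  0.096]
 [ 0.525 -0.269  0.096]
 [ 0.523 -0.207  0.095]
 [ 0.523 -0.21   0.095]
 [ 0.521 -0.265  0.099]
 [ 0.521 -0.269  0.096]
 [ 0.519 -0.207  0.094]
 [ 0.518 -0.209  0.102]
 [ 0.517 -0.265  0.099]
 [ 0.517 -0.268  0.104]
 [ 0.517 -0.207  0.087]
 [ 0.515 -0.209  0.101]
 [ 0.514 -0.265  0.097]
 [ 0.514 -0.269  0.096]
 [ 0.512 -0.21   0.097]
 [ 0.511 -0.213  0.101]
 [ 0.511 -0.265  0.094]
 [ 0.51  -0.268  0.1  ]
 [ 0.509 -0.207  0.088]
 [ 0.507 -0.209  0.101]
 [ 0.507 -0.213  0.101]
 [ 0.506 -0.264  0.102]
 [ 0.506 -0.268  0.1  ]
 [ 0.505 -0.21   0.093]
 [ 0.504 -0.213  0.097]
 [ 0.503 -0.268  0.097]
 [ 0.502 -0.207  0.082]
 [ 0.501 -0.21   0.093]
 [ 0.5   -0.213  0.097]
 [ 0.502 -0.233  0.08 ]
 [ 0.502 -0.248  0.082]
 [ 0.496 -0.209  0.1  ]
 [ 0.496 -0.213  0.099]]
roof 1454 0.29830652430841775 (array([685.1,  52.5]), array([162.1, 219.7]), 9.31)
0.2 385 (array([685.1,  53. ]), array([162.7, 216.6]), 9.67)
0.26 136 (array([681.4,  50.4]), array([159. , 217.4]), 7.91)
roof side 1187 0.2999602410166413 (array([685.3,  56.7]), array([163.2, 226.4]), 8.66)
plate side (array([ 551.7, -232.6]), array([155.7,  96.8]), 4.65) [ 0.5534393  -0.23294532  0.065     ]
```

The crop shows the white cover with its two tabs near the robot's end and its loop pointing away from the robot, sitting on the grey dish. The cubby's hook is mid-width, under its wire roof. The white loop at (262,295) is part of the arm, since its depth puts it at z = 0.675.

```bash
cat >> h.py <<'E'
from scipy.spatial.transform import Rotation as R
def go(p,yaw,th):
    """shift(cm)/turn(deg) in tool axes to put TCP at p, cover yaw & loop-up tilt th (deg)"""
    from bench import status
    o=status.get_obs();q=o['eef_rot'];A=R.from_quat([q[1],q[2],q[3],q[0]])
    T=R.from_euler('z',yaw,degrees=True)*R.from_euler('y',-th,degrees=True)*R.from_euler('x',180,degrees=True)
    print('shift',np.round(A.inv().apply(np.array(p)-o['eef_pos'])*100,2),'turn',np.round((A.inv()*T).as_rotvec(degrees=True),2),
     't',o['time_s'],'F',np.round(o['wrist_force'],1),'op',round(o['opening'],3),round(o['grasp_force'],1),'pos',np.round(o['eef_pos'],4))
E
python3 -c "
from h import *
go([.513,-.2385,.14],4.2,0)"
```

```text
shift [ 41.22 -18.71   9.09] turn [-9.000e-02 -1.000e-02  1.406e+01] t 0.1 F [ 0.3  1.2 -0.6] op 1.0 0.0 pos [ 0.1802 -0.5455  0.2305]
```

```bash
python3 -m handwheel '[[[1,4,-2,0,0,0,2],[1,10,-5,0,0,0,5],[1,16,-7,0,0,0,8],[1,22,-10,2,0,0,11],[1,28,-13,4,0,0,14.06],[1,34,-15.5,6,0,0,14.06],[1,38,-17.5,8,0,0,14.06],[1,40.5,-18.5,9,0,0,14.06],[1,41.22,-18.71,9.09,0,0,14.06],[1,41.22,-18.71,9.09,0,0,14.06]]]'
python3 -c "
from h import *
go([.513,-.2385,.066],4.2,0)
c=snap('top');s=snap('side')
a=cv2.resize(c['frame'][150:230,320:400],(500,500));b=cv2.resize(s['frame'][165:285,225:345],(500,500))
cv2.imwrite('pics/pre.png',cv2.resize(np.hstack([a,b]),(800,400)))"
```

```text
time_s: 1.35
eef_pos: [0.5129, -0.2392, 0.1403]
eef_rot: [0.0, 0.999, 0.037, -0.0]
wrist_force: [-0.4, -0.5, -0.1]
opening: 0.995
grasp_force: 0.0
shift [ 0.01 -0.07  7.43] turn [0.   0.03 0.06] t 1.35 F [-0.4 -0.5 -0.1] op 0.995 0.0 pos [ 0.5129 -0.2392  0.1403]
```

View pics/pre.png

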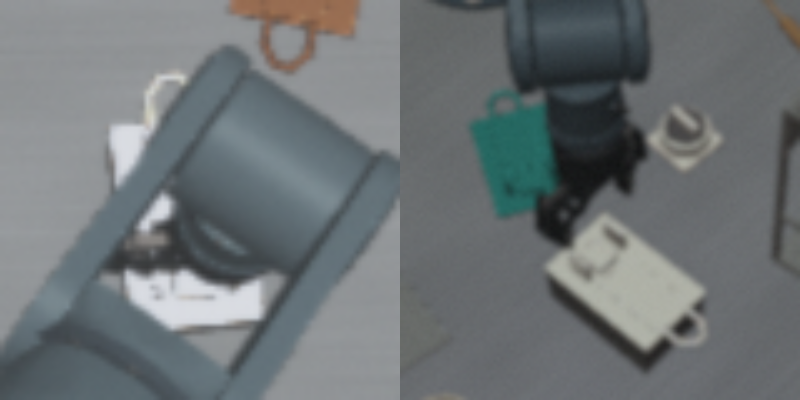

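The picture shows the gripper above the tab end, its fingers straddling the tabs across the cover (side crop, about (590,200)). I'll descend and pinch.

```bash
python3 -m handwheel '[[[1,0,-0.05,2.5,0,0,0],[1,0,-0.05,5,0,0,0],[1,0,-0.05,6.8,0,0,0],[1,0,-0.05,7.4,0,0,0],[1,0,-0.05,7.4,0,0,0],[-1,0,-0.05,7.4,0,0,0],[-1,0,-0.05,7.4,0,0,0],[-1,0,-0.05,7.4,0,0,0],[-1,0,-0.05,7.4,0,0,0],[-1,0,-0.05,7.4,0,0,0]]]'
```

```text
time_s: 2.7
eef_pos: [0.5141, -0.2392, 0.0692]
eef_rot: [0.001, 0.999, 0.037, 0.001]
wrist_force: [-4.0, 2.5, 15.9]
opening: 0.503
grasp_force: 61.0
```

```bash
python3 -m handwheel '[[[-1,0,0,-0.3,0,0,0],[-1,0,0,-0.6,0,0,0],[-1,0,0,-1.2,0,0,0],[-1,0,0,-2,0,0,0],[-1,0,0,-3,0,0,0],[-1,0,0,-3,0,0,0]]]'
python3 -c "
from h import *
go([.5131,-.239,.2],4.2,0)
c=snap('top');s=snap('side')
b=cv2.resize(s['frame'][185:305,225:345],(600,600));cv2.imwrite('pics/lift.png',b)
w=cloud(s);f=s['frame'].astype(int);m=np.zeros(f.shape[:2],bool);m[215:275,260:325]=1
P=w[m&(f.min(2)>140)];print(len(P),np.round(np.percentile(P,[10,50,90],axis=0),3))
A=np.c_[P[:,:2],np.ones(len(P))];print(np.linalg.lstsq(A,P[:,2],rcond=None)[0])"
```

```text
time_s: 3.45
eef_pos: [0.5138, -0.2392, 0.0977]
eef_rot: [0.001, 0.999, 0.037, 0.001]
wrist_force: [0.8, 0.3, -0.8]
opening: 0.499
grasp_force: 61.0
shift [-5.000e-02 -1.000e-02 -1.023e+01] turn [ 0.09 -0.1   0.01] t 3.45 F [ 0.8  0.3 -0.8] op 0.499 61.0 pos [ 0.5138 -0.2392  0.0977]
763 [[nan nan nan]
 [nan nan nan]
 [nan nan nan]]
 ** On entry to DLASCL parameter number  4 had an illegal value
 ** On entry to DLASCL parameter number  4 had an illegal valueTraceback (most recent call last):
  File "<string>", line 8, in <module>
    A=np.c_[P[:,:2],np.ones(len(P))];print(np.linalg.lstsq(A,P[:,2],rcond=None)[0])
                                           ~~~~~~~~~~~~~~~^^^^^^^^^^^^^^^^^^^^^
    x, resids, rank, s = _umath_linalg.lstsq(a, b, rcond,
                         ~~~~~~~~~~~~~~~~~~~^^^^^^^^^^^^^
                                             signature=signature)
                                             ^^^^^^^^^^^^^^^^^^^^
    raise LinAlgError("SVD did not converge in Linear Least Squares")
numpy.linalg.LinAlgError: SVD did not converge in Linear Least Squares
```

View pics/lift.png

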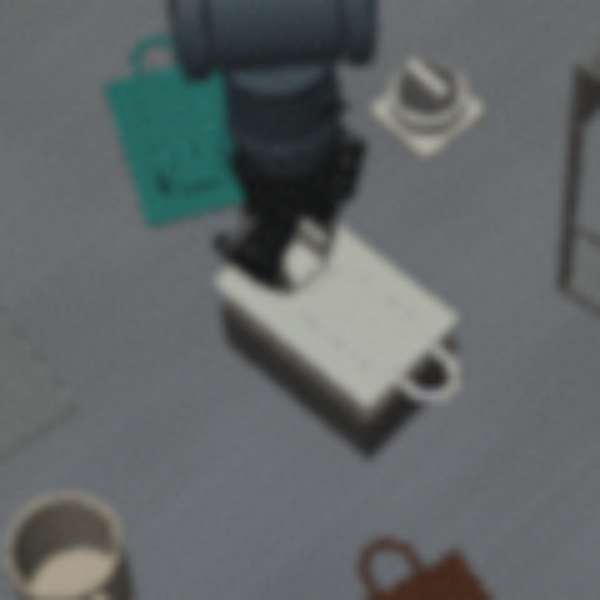

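The cover is lifted off the dish: force about 1 N, so the dish was not carried along, and the plate in the side crop is higher. I'll raise it and measure it in the hand.

```bash
python3 -m handwheel '[[[-1,0,0,-2,0,0,0],[-1,0,0,-5,0,0,0],[-1,0,0,-8,0,0,0],[-1,0,0,-11,0,0,0],[-1,0,0,-13,0,0,0],[-1,0,0,-13.5,0,0,0],[-1,0,0,-13.5,0,0,0]]]'
cat >> h.py <<'E'
def plate():
    s=snap('side');w=cloud(s);f=s['frame'].astype(int)
    from bench import status
    o=status.get_obs();q=o['eef_rot'];A=R.from_quat([q[1],q[2],q[3],q[0]])
    L=A.inv().apply((w-o['eef_pos']).reshape(-1,3)).reshape(w.shape)
    m=(f.min(2)>110)&(abs(L[...,0]-.06)<.13)&(abs(L[...,1])<.07)&(L[...,2]>-.02)&(L[...,2]<.045)
    P=L[m]; b=P[(P[:,0]>.03)&(P[:,0]<.11)]
    k=np.linalg.lstsq(np.c_[b[:,:2],np.ones(len(b))],b[:,2],rcond=None)[0]
    print('n',len(P),'top plane z=ax+by+c',np.round(k,4),'x rng',np.round(np.percentile(P[:,0],[0,1,50,99,100]),4),'y',np.round(np.percentile(b[:,1],[1,50,99]),4))
    e=P[P[:,0]>.125];print('loop',len(e),np.round(e.mean(0),4)); print(rect(P[P[:,0]<.118][:,:2]))
    return s
E
python3 -c "
from h import *
plate();go([.5131,-.239,.3],4.2,0)"
```

```text
time_s: 4.42
eef_pos: [0.5127, -0.2385, 0.2307]
eef_rot: [-0.0, 0.999, 0.037, -0.0]
wrist_force: [0.2, -0.3, -1.4]
opening: 0.499
grasp_force: 61.3
n 967 top plane z=ax+by+c [ 0.0012 -0.004   0.0012] x rng [-0.0427 -0.0319  0.0609  0.1513  0.1568] y [-0.0537 -0.0024  0.0449]
loop 48 [ 0.1419 -0.0027  0.0014]
(array([38. , -4.9]), array([160., 103.]), 1.01)
shift [ 0.05  0.06 -6.98] turn [-0.07  0.08  0.  ] t 4.475 F [-0.1  0.3 -2. ] op 0.497 61.3 pos [ 0.5125 -0.2383  0.2302]
```

```bash
cat >> h.py <<'E'
C=np.array([.685,.0533]);YC=9.3;B=np.array([.153,0,.0027])
def bar(xb,zb,th,yb=0):
    T=R.from_euler('z',YC,degrees=True)*R.from_euler('y',-th,degrees=True)*R.from_euler('x',180,degrees=True)
    b=R.from_euler('z',YC,degrees=True).apply([xb,yb,zb])+[*C,0]
    p=b-T.apply(B);print(xb,zb,th,'tcp',np.round(p,3));go(p,YC,th)
E
python3 -c "
from h import *
bar(-.13,.205,30)"
```

```text
-0.13 0.205 30 tcp [0.425 0.011 0.131]
shift [ -6.92 -25.46   9.97] turn [ 1.26 30.06 -5.  ] t 4.475 F [-0.1  0.3 -2. ] op 0.497 61.3 pos [ 0.5125 -0.2383  0.2302]
```

```bash
python3 -m handwheel '[[[-1,-2,0,0,0,3,0],[-1,-5,-2,0,0,7,-1],[-1,-7,-6,0,0,11,-2],[-1,-7,-10,0,0.5,15,-3],[-1,-7,-14,1,1,20,-4],[-1,-7,-18,3,1.2,25,-5],[-1,-6.92,-22,6,1.26,30.06,-5],[-1,-6.92,-24.5,8.5,1.26,30.06,-5],[-1,-6.92,-25.46,9.97,1.26,30.06,-5],[-1,-6.92,-25.46,9.97,1.26,30.06,-5]]]'
python3 -c "
from h import *
plate()
bar(-.13,.205,30);bar(-.06,.205,40);bar(-.045,.215,45)"
```

```text
time_s: 5.72
eef_pos: [0.4234, 0.0118, 0.1294]
eef_rot: [-0.022, 0.963, 0.079, 0.257]
wrist_force: [0.5, -1.5, -1.2]
opening: 0.497
grasp_force: 61.4
n 515 top plane z=ax+by+c [0.005  0.0048 0.0027] x rng [-0.0403 -0.0362  0.0598  0.1521  0.1578] y [-0.0553 -0.0031  0.0451]
loop 30 [ 0.1432 -0.0026  0.0036]
(array([38.5, -5.7]), array([158.1, 106.6]), 0.49)
-0.13 0.205 30 tcp [0.425 0.011 0.131]
shift [ 0.02  0.01 -0.  ] turn [-0.03  0.04  0.05] t 5.775 F [ 0.5 -0.6 -1.2] op 0.497 61.4 pos [0.4245 0.0108 0.1307]
-0.06 0.205 40 tcp [0.508 0.024 0.109]
shift [6.27 0.02 6.15] turn [-0.03 10.04  0.04] t 5.775 F [ 0.5 -0.6 -1.2] op 0.497 61.4 pos [0.4245 0.0108 0.1307]
-0.045 0.215 45 tcp [0.532 0.028 0.109]
shift [8.33 0.02 7.34] turn [-0.03 15.04  0.04] t 5.775 F [ 0.5 -0.6 -1.2] op 0.497 61.4 pos [0.4245 0.0108 0.1307]
```

```bash
python3 -m handwheel '[[[-1,1,0,1,0,1.5,0],[-1,2.5,0,2.5,0,4,0],[-1,4.4,0,4.3,0,7,0],[-1,6.27,0,6.15,0,10,0],[-1,7.3,0,6.75,0,12.5,0],[-1,8.33,0,7.34,0,15,0],[-1,8.33,0,7.34,0,15,0]]]'
python3 -c "
from h import *
s=plate()
bar(-.02,.24,45);bar(0.0,.254,45);bar(.017,.254,45)
c=snap('top')
a=cv2.resize(s['frame'][140:260,300:420],(400,400));b=cv2.resize(c['frame'][105:195,230:320],(400,400));cv2.imwrite('pics/in1.png',np.hstack([a,b]))"
```

```text
time_s: 6.65
eef_pos: [0.5333, 0.0268, 0.11]
eef_rot: [-0.03, 0.921, 0.074, 0.382]
wrist_force: [-0.4, -0.2, -0.9]
opening: 0.499
grasp_force: 61.4
n 128 top plane z=ax+by+c [0.0144 0.0129 0.0018] x rng [-0.0359 -0.0344  0.0198  0.1587  0.1608] y [-0.048   0.0116  0.0477]
loop 13 [0.148  0.0069 0.0037]
(array([40.9, -0.7]), array([ 97.2, 154.8]), 88.94)
-0.02 0.24 45 tcp [0.557 0.032 0.134]
shift [ 3.37 -0.14  0.04] turn [ 0.09 -0.04  0.02] t 6.7 F [-0.1  0.7 -1.6] op 0.498 61.4 pos [0.5331 0.027  0.1101]
0.0 0.254 45 tcp [0.576 0.036 0.148]
shift [ 5.78 -0.14  0.46] turn [ 0.09 -0.04  0.02] t 6.7 F [-0.1  0.7 -1.6] op 0.498 61.4 pos [0.5331 0.027  0.1101]
0.017 0.254 45 tcp [0.593 0.038 0.148]
shift [ 6.98 -0.15  1.67] turn [ 0.09 -0.04  0.02] t 6.7 F [-0.1  0.7 -1.6] op 0.498 61.4 pos [0.5331 0.027  0.1101]
```

View pics/in1.png

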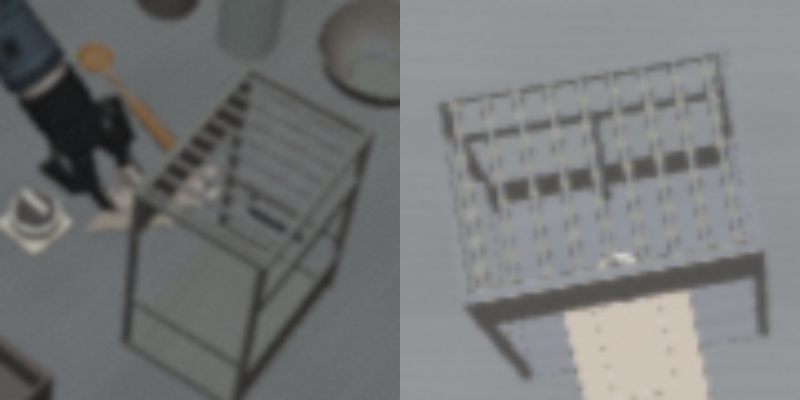

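The loop (about (618,258) in the right crop) is in under the lip. The hook runs (597,115) to (606,200), so the loop looks a few mm to the right of its line. I'll calculate the offset.

Run:
```python
from h import *
c=load('top');E=np.array(c['extrinsics'])
def ray(u,v,z):
    d=E[:3,:3]@[(u-c['cx'])/c['fx'],(v-c['cy'])/c['fy'],1];p=E[:3,3]+d*(z-E[2,3])/d[2]
    return np.round(R.from_euler('z',-YC,degrees=True).apply(p-[*C,0]),4)
g=c['frame'].astype(int)
# row-wise hook centre: darkest columns
for v in range(134,152,1):
    row=g[v,266:288].mean(1); k=row.argsort()[:3]; print(v,266+k,row[k].round(),end=' | ')
print()
print('tip',ray(276.35,149.5,.241),'rod',ray(274.9,137,.219))
m=g[155:172,270:290].mean(2);w=np.clip(m-160,0,None);v,u=np.indices(m.shape);print(m.astype(int)[4:14]);
print('loop',ray((u*w).sum()/w.sum()+270,(v*w).sum()/w.sum()+155,.213))
```

```text
134 [273 274 278] [105. 110. 127.] | 135 [274 273 278] [103. 108. 132.] | 136 [274 273 271] [102. 119. 125.] | 137 [274 275 266] [108. 117. 128.] | 138 [275 274 286] [108. 111. 122.] | 139 [275 274 286] [110. 110. 125.] | 140 [286 275 285] [ 99. 101. 104.] | 141 [285 284 286] [84. 86. 88.] | 142 [284 285 283] [81. 83. 84.] | 143 [277 278 284] [80. 81. 81.] | 144 [277 278 271] [79. 81. 81.] | 145 [269 271 270] [80. 80. 82.] | 146 [270 269 271] [82. 83. 87.] | 147 [269 276 270] [ 95.  98. 103.] | 148 [276 277 275] [ 88. 117. 118.] | 149 [276 277 275] [ 94. 121. 129.] | 150 [276 283 266] [122. 128. 135.] | 151 [281 276 283] [124. 130. 139.] | 
tip [-0.0039 -0.0042  0.241 ] rod [ 0.0475 -0.0057  0.219 ]
[[133 144 149 150 148 138 147 141 147 150 149 150 150 156 154 150 150 150
  151 149]
 [130 143 148 148 149 148 150 146 149 149 150 151 151 148 146 133 144 150
  150 148]
 [139 145 149 148 149 147 151 151 158 148 157 156 148 136 144 129 145 149
  147 144]
 [145 147 148 149 146 135 142 157 191 207 208 189 155 126 142 140 146 147
  134 124]
 [151 148 148 149 150 161 160 152 147 179 179 196 192 139 138 150 149 148
  148 147]
 [149 148 148 145 153 183 154 131 120 141 159 167 160 153 149 151 151 152
  151 150]
 [149 138 140 142 160 162 153 151 148 149 152 153 153 150 149 147 146 153
  150 129]
 [159 153 152 151 153 153 154 153 150 149 147 146 147 132 114 102  93  93
   95  89]
 [152 153 150 148 147 147 152 150 128 108  93  88  91  89  86  83  83  82
   80  81]
 [146 146 131 114 103  91  94  95  90  84  82  79  81  83  81  81  81  79
   81  82]]
loop [-0.0454 -0.0078  0.213 ]
```

```bash
python3 -m handwheel '[[[-1,1.7,-0.2,0,0,0,0],[-1,3.4,-0.35,0,0,0,0],[-1,4.8,-0.35,0.1,0,0,0],[-1,5.9,-0.35,0.3,0,0,0],[-1,5.9,-0.35,0.4,0,0,0],[-1,6.5,-0.35,1,0,0,0],[-1,7.1,-0.35,1.6,0,0,0],[-1,7.1,-0.35,1.6,0,0,0]]]'
python3 -c "
from h import *
s=snap('side')
bar(.017,.254,45,.002);bar(.020,.240,45,.002);bar(.028,.223,45,.002)
c=snap('top')
a=cv2.resize(s['frame'][160:230,325:395],(400,400),interpolation=2);b=cv2.resize(c['frame'][120:180,245:305],(400,400),interpolation=2);cv2.imwrite('pics/in2.png',np.hstack([a,b]))"
```

```text
time_s: 7.75
eef_pos: [0.5933, 0.0412, 0.1488]
eef_rot: [-0.031, 0.921, 0.075, 0.382]
wrist_force: [-0.7, 1.0, -2.0]
opening: 0.499
grasp_force: 61.4
0.017 0.254 45 tcp [0.593 0.04  0.148]
shift [-0.08  0.1   0.04] turn [ 0.03 -0.04  0.06] t 7.8 F [-0.2  0.7 -1.1] op 0.5 61.4 pos [0.5929 0.0413 0.1485]
0.02 0.24 45 tcp [0.596 0.041 0.134]
shift [-0.86  0.1   1.24] turn [ 0.03 -0.04  0.06] t 7.8 F [-0.2  0.7 -1.1] op 0.5 61.4 pos [0.5929 0.0413 0.1485]
0.028 0.223 45 tcp [0.604 0.042 0.117]
shift [-1.49  0.1   3.01] turn [ 0.03 -0.04  0.06] t 7.8 F [-0.2  0.7 -1.1] op 0.5 61.4 pos [0.5929 0.0413 0.1485]
```

View pics/in2.png

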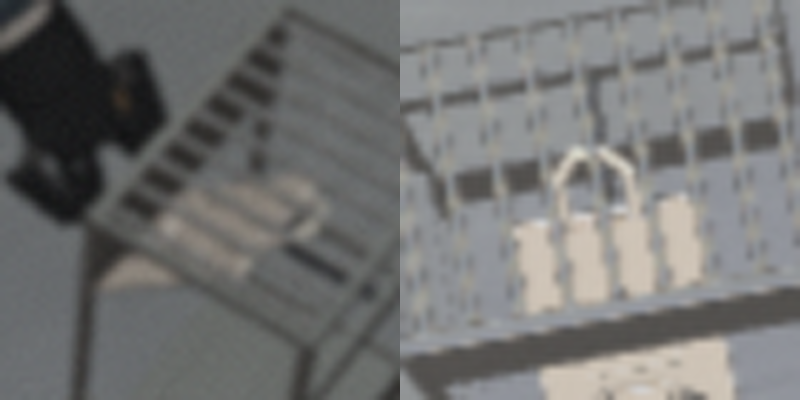

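Right crop: the hook tip at (607,195) stands inside the loop's opening (560–635, 150–215). I'll lower straight down.

```bash
python3 -m handwheel '[[[-1,-0.4,0,0.4,0,0,0],[-1,-0.8,0,0.8,0,0,0],[-1,-1.2,0,1.2,0,0,0],[-1,-1.6,0,1.6,0,0,0],[-1,-2,0,2,0,0,0],[-1,-2,0,2,0,0,0]]]'
python3 -c "
from h import *
bar(.018,.224,45,.002);bar(.030,.224,50,.002);bar(.032,.225,60,.002);bar(.032,.225,70,.002);bar(.032,.225,78,.002)
s=snap('side');c=snap('top')
a=cv2.resize(s['frame'][160:230,325:395],(400,400),interpolation=2);b=cv2.resize(c['frame'][120:180,245:305],(400,400),interpolation=2);cv2.imwrite('pics/in3.png',np.hstack([a,b]))"
```

```text
time_s: 8.6
eef_pos: [0.5924, 0.0411, 0.12]
eef_rot: [-0.031, 0.921, 0.075, 0.382]
wrist_force: [0.2, -0.8, -1.4]
opening: 0.495
grasp_force: 61.4
0.018 0.224 45 tcp [0.594 0.04  0.118]
shift [-0.08  0.09  0.25] turn [ 0.06 -0.02  0.01] t 8.6 F [ 0.2 -0.8 -1.4] op 0.495 61.4 pos [0.5924 0.0411 0.12  ]
0.03 0.224 50 tcp [0.615 0.044 0.109]
shift [0.81 0.09 2.43] turn [0.06 4.98 0.01] t 8.6 F [ 0.2 -0.8 -1.4] op 0.495 61.4 pos [0.5924 0.0411 0.12  ]
0.032 0.225 60 tcp [0.638 0.048 0.094]
shift [1.43 0.08 5.14] turn [ 0.06 14.98  0.02] t 8.6 F [ 0.2 -0.8 -1.4] op 0.495 61.4 pos [0.5924 0.0411 0.12  ]
0.032 0.225 70 tcp [0.662 0.052 0.082]
shift [2.3  0.08 7.66] turn [5.000e-02 2.498e+01 2.000e-02] t 8.6 F [ 0.2 -0.8 -1.4] op 0.495 61.4 pos [0.5924 0.0411 0.12  ]
0.032 0.225 78 tcp [0.682 0.055 0.076]
shift [3.3  0.08 9.55] turn [5.000e-02 3.298e+01 3.000e-02] t 8.6 F [ 0.2 -0.8 -1.4] op 0.495 61.4 pos [0.5924 0.0411 0.12  ]
```

View pics/in3.png

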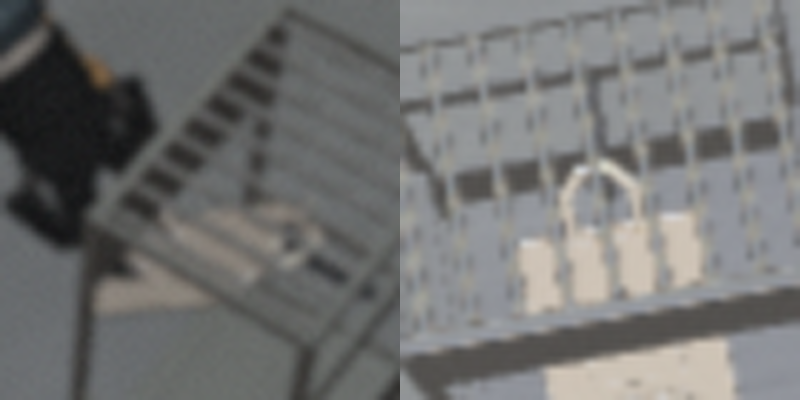

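The loop surrounds the hook, with the tip at (605,198) showing through it and the bar behind. Now I'll rotate towards vertical about the bar.

```bash
python3 -m handwheel '[[[-1,0.4,0,1.2,0,2.5,0],[-1,0.81,0,2.4,0,5,0],[-1,1.1,0,3.8,0,10,0],[-1,1.43,0,5.14,0,15,0],[-1,1.83,0,6.43,0,20,0],[-1,2.3,0,7.66,0,25,0],[-1,2.8,0,8.65,0,29,0],[-1,3.3,0,9.55,0,33,0],[-1,3.3,0,9.55,0,33,0],[-1,3.3,0,9.55,0,33,0]]]'
python3 -c "
from h import *
bar(.032,.225,78,.002);bar(.032,.223,82,.002)
from bench import status;print(status.get_obs()['q'])
s=snap('side');c=snap('top')
a=cv2.resize(s['frame'][130:270,300:440],(400,400),interpolation=2);b=cv2.resize(c['frame'][120:180,245:305],(400,400),interpolation=2);cv2.imwrite('pics/in4.png',np.hstack([a,b]))"
```

```text
time_s: 9.95
eef_pos: [0.6826, 0.0557, 0.0766]
eef_rot: [-0.051, 0.775, 0.063, 0.627]
wrist_force: [0.5, -1.6, -1.2]
opening: 0.498
grasp_force: 61.5
0.032 0.225 78 tcp [0.682 0.055 0.076]
shift [-0.08  0.07 -0.04] turn [0.02 0.01 0.07] t 9.95 F [ 0.5 -1.6 -1.2] op 0.498 61.5 pos [0.6826 0.0557 0.0766]
0.032 0.223 82 tcp [0.693 0.057 0.072]
shift [-0.26  0.07  1.07] turn [0.01 4.01 0.07] t 9.95 F [ 0.5 -1.6 -1.2] op 0.498 61.5 pos [0.6826 0.0557 0.0766]
[-0.30542589  0.66728708  2.14655414  2.61587812  1.07234948 -1.40615041]
```

View pics/in4.png

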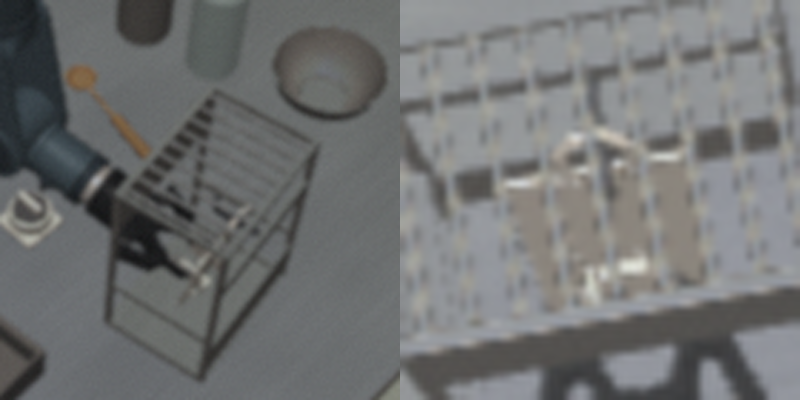

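The near-vertical cover has its loop over the hook: bar at (590,138), hook tip at (607,190). I'll straighten it a bit more and set it down.

```bash
python3 -m handwheel '[[[-1,-0.13,0,0.5,0,2,0],[-1,-0.26,0,1,0,4,0],[-1,-0.35,0,1.05,0,4,0],[-1,-0.45,0,1.05,0,4,0],[-1,-0.45,0,1.05,0,4,0]]]'
python3 -m handwheel '[[[-1,-0.1,0,0,0,0,0],[-1,-0.1,0,0,0,0,0]]]'
```

```text
time_s: 10.68
eef_pos: [0.693, 0.0568, 0.0726]
eef_rot: [-0.052, 0.75, 0.062, 0.656]
wrist_force: [0.6, -1.7, 5.4]
opening: 0.495
grasp_force: 61.6
time_s: 10.92
eef_pos: [0.6933, 0.0567, 0.0725]
eef_rot: [-0.052, 0.75, 0.062, 0.657]
wrist_force: [1.4, -1.8, 7.5]
opening: 0.501
grasp_force: 61.6
```

Seated: the hook carries load (+5 to 7 N). I'll ease off about 2 mm and open.

```bash
python3 -m handwheel '[[[-1,0.15,0,0,0,0,0],[-1,0.15,0,0,0,0,0],[-0.2,0.15,0,0,0,0,0],[0,0.15,0,0,0,0,0],[0.2,0.15,0,0,0,0,0],[0.5,0.15,0,0,0,0,0],[1,0.15,0,0,0,0,0],[1,0.15,0,0,0,0,0],[1,0.15,0,0,0,0,0],[1,0.15,0,0,0,0,0]]]'
python3 -m handwheel '[[[1,0.15,0,-0.5,0,0,0],[1,0.15,0,-1.5,0,0,0],[1,0.15,0,-3,0,0,0],[1,0.15,0,-5,0,0,0],[1,0.15,0,-8,0,0,0],[1,0,0,-12,0,0,0],[1,0,0,-15,0,0,0],[1,0,0,-18,0,0,0],[1,0,0,-18,0,0,0]]]'
python3 -c "
from h import *
s=snap('side');c=snap('top')
a=cv2.resize(s['frame'][130:270,300:440],(400,400),interpolation=2);b=cv2.resize(c['frame'][120:180,245:305],(400,400),interpolation=2);cv2.imwrite('pics/end.png',np.hstack([a,b]))"
```

```text
time_s: 12.18
eef_pos: [0.6917, 0.0574, 0.0702]
eef_rot: [-0.053, 0.752, 0.062, 0.654]
wrist_force: [-0.2, 0.0, -0.2]
opening: 1.0
grasp_force: 0.0
time_s: 13.3
eef_pos: [0.5143, 0.0277, 0.0951]
eef_rot: [-0.052, 0.753, 0.059, 0.654]
wrist_force: [0.2, -1.1, -1.0]
opening: 1.0
grasp_force: 0.0
```

View pics/end.png

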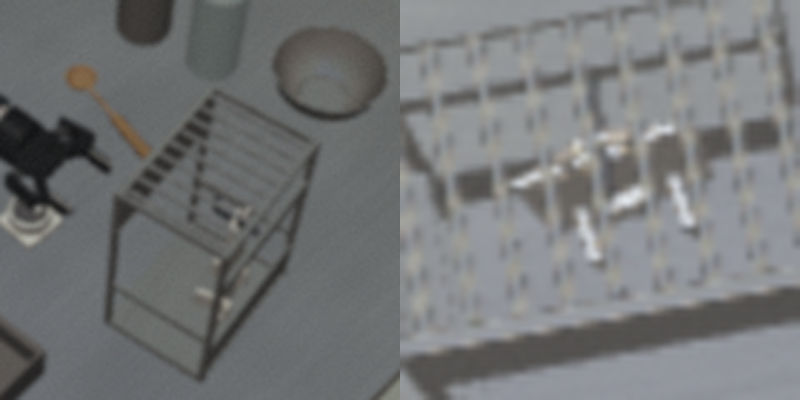

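The cover hangs in the cubby by its loop, with the gripper clear. I'll lift the gripper away from the timer, wait, and check that the cover is still.

```bash
python3 -m handwheel '[[[1,2,0,0,0,0,0],[1,5,0,-1,0,0,0],[1,8,0,-2,0,0,0],[1,11,0,-3,0,0,0],[1,12,0,-3,0,0,0],[1,12,0,-3,0,0,0],[1,12,0,-3,0,0,0],[1,12,0,-3,0,0,0],[1,12,0,-3,0,0,0],[1,12,0,-3,0,0,0]]]'
python3 -m handwheel '[[[1,0,0,0,0,0,0],[1,0,0,0,0,0,0],[1,0,0,0,0,0,0],[1,0,0,0,0,0,0],[1,0,0,0,0,0,0],[1,0,0,0,0,0,0],[1,0,0,0,0,0,0],[1,0,0,0,0,0,0],[1,0,0,0,0,0,0],[1,0,0,0,0,0,0]]]'
python3 - <<'E'
from h import *
def dark(c): return c['frame'][120:180,245:305].astype(int)
a=snap('top')
for i in range(4): b=snap('top')
d=abs(dark(a)-dark(b)).max(2);print('motion',(d>40).sum(),d.mean())
w=cloud(b);f=b['frame'].astype(int);m=np.zeros(f.shape[:2],bool);m[125:175,250:300]=1
P=w[m&(f.min(2)>170)];P=P[np.isfinite(P[:,0])&(P[:,2]>.05)&(P[:,2]<.26)]
L=R.from_euler('z',-YC,degrees=True).apply(P-[*C,0])
for lo in np.arange(.05,.26,.03):
    s=L[(L[:,2]>=lo)&(L[:,2]<lo+.03)]
    if len(s):print(round(lo,2),len(s),np.round(s.mean(0),3),np.round(np.ptp(s,axis=0),3))
s=snap('side');big=np.hstack([cv2.resize(s['frame'][130:290,230:430],(500,400),interpolation=2),cv2.resize(b['frame'][125:175,250:300],(300,400),interpolation=2)]);cv2.imwrite('pics/fin.png',big)
E
```

```text
time_s: 14.65
eef_pos: [0.5393, 0.0215, 0.2078]
eef_rot: [-0.057, 0.75, 0.064, 0.655]
wrist_force: [0.0, -0.5, 0.5]
opening: 1.001
grasp_force: 0.0
time_s: 15.9
eef_pos: [0.5394, 0.0215, 0.2083]
eef_rot: [-0.056, 0.75, 0.065, 0.656]
wrist_force: [0.1, 0.3, 0.4]
opening: 1.003
grasp_force: 0.0
motion 31 2.6302777777777777
0.05 5 [0.02  0.016 0.077] [0.022 0.028 0.009]
0.08 27 [ 0.02  -0.01   0.085] [0.037 0.06  0.01 ]
0.17 13 [ 0.036 -0.001  0.189] [0.018 0.082 0.006]
0.2 3 [ 0.035 -0.001  0.224] [0.001 0.017 0.006]
```

View pics/fin.png

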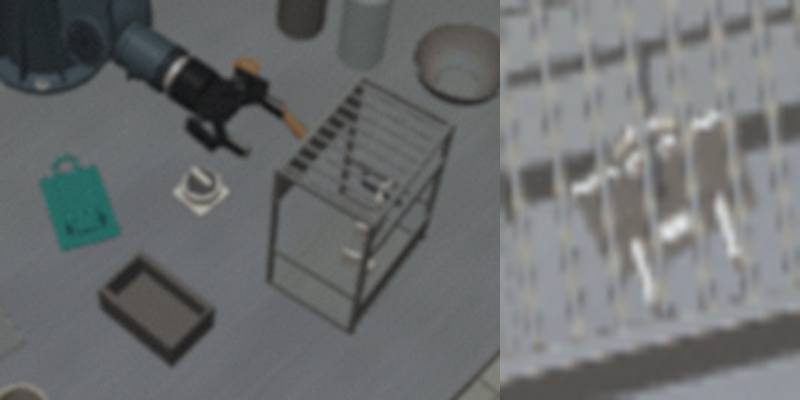

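```bash
for i in 1 2 3; do python3 -m handwheel '[[[1,0,0,0,0,0,0],[1,0,0,0,0,0,0],[1,0,0,0,0,0,0],[1,0,0,0,0,0,0],[1,0,0,0,0,0,0],[1,0,0,0,0,0,0],[1,0,0,0,0,0,0],[1,0,0,0,0,0,0],[1,0,0,0,0,0,0],[1,0,0,0,0,0,0]]]' | head -1; done
python3 - <<'E'
from h import *
dark=lambda c:c['frame'][120:180,245:305].astype(int)
a=snap('top');b0=snap('top')
for i in range(5): b=snap('top')
for x in(b0,b):
    d=abs(dark(a)-dark(x)).max(2);print('motion',(d>40).sum(),d.mean())
w=cloud(b);P=w[160:225,335:385].reshape(-1,3);P=P[(P[:,2]>.045)&(P[:,2]<.07)];print('dish',rect(P[:,:2]))
E
```

```text
time_s: 17.45
time_s: 18.7
time_s: 19.95
motion 0 1.1588888888888889
motion 0 1.1736111111111112
dish (array([ 552.3, -235.4]), array([152.7,  97.1]), 4.26)
```

The cover is still and the dish hasn't moved.

```bash
python3 -c "
from bench import ctrl;print(ctrl.hand_in())"
```

```text
the job is handed in; nothing more can be done
None
```

The cover hangs still and close to vertical by its loop on the cubby hook, the dish is still where it started, I saw no bystander shifted in the pictures, and the job is handed in (no verdict was returned).

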